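# Square a circuit-board carrier to its stop rail with the pusher stick

## Robot

A 7-joint arm with a two-finger parallel gripper is mounted at the origin on the work surface. World frame = base frame: x ahead of the robot, y to its left, z up, the work surface at z = 0. Lengths are in mm, angles in degrees, forces in N, time in s.
With the tool pointing down it reaches from about 400 to 875 mm from the base axis. Payload 4.4 kg.
Tool frame: the origin (TCP) lies at the very end of the fingers, on their centre line; the grasp point (between the pads) lies 19 mm behind it; z points along the fingers, y is the line along which they close (so a half turn about z gives the same grasp; the last joint's range is limited). The gripper opens to 85 mm and grips with 20 to 120 N. Pads are 22 mm wide; open, the fingers measure 114 mm over their backs; the gripper's body (76 mm by 85 mm) begins 54 mm behind the grasp point. The pads swing forward as they close: fully open they stand 13 mm farther back than shut.
Start: joints at [72.663, 36.005, 2.206, 86.941, -1.547, 57.084, -1.146], TCP at [152.513, -631.868, 231.313] pointing down, gripper open.
Joint ranges: [-175.42, 175.42], [-21.48, 121.26], [-71.46, 75.88], [10.55, 141.38], [-63.04, 243.04], [13.31, 113.54], [-168.57, 168.57]. Speed limits (degrees/s): [147.25, 147.25, 180, 180, 180, 180, 180].

## Interface

Orientations are given as [roll, pitch, yaw] about the fixed x, y, z axes, in that order (R = Rz(yaw) Ry(pitch) Rx(roll)).
In Python, from plant import robot gives the robot as it stands.
- The arm moves only by the shell command python3 -m pendant 'ROWS'. ROWS is JSON, one flat list of numbers, 5 for each row, row after row: the opening, from -1 (shut) to 1 (fully open), then the shift along the tool's x, y, z in units of 60 mm (1.0 is 60 mm), then the turn about the tool's z in rad. A call has 1 to 12 rows; each row is the pose to reach, as a shift and turn from the pose commanded when the call began, along the tool's axes at that moment; what a row does not reach only later rows make up. A row lasts 1/8 s, in which the tool goes at most 62.5 mm and 10.7 degrees, less where a joint would pass 70% of its speed; a pose out of reach is approached as far as the arm can. A call with a gripper value outside its range is refused whole. The fingers move at their own pace and stop on an object; the grip force is fixed at half the most. Time passes only in rows, so rows that repeat a pose let the fingers close. It gives the time, the measured TCP pose, the force, the opening and the grip force at its end, in the units of the state.
- robot.get_obs(): the state, without advancing time (a new reading comes with each control period).
- robot.snapshot(name): name is "scene" or "top" or "wrist"; returns the picture (384x512x3 uint8, red, green, blue); there is no depth.
- robot.get_calibration(name): a dict with "mtx" (3x3 intrinsics, pixels), "k1" (the pictures are not rectified: a ray, as slopes to the right and down, at radius r is drawn at 1 + k1 r^2 times it, then the intrinsics apply), "R" (3x3) and "t" (3): a world point X has camera coordinates R X + t; the wrist camera has in their place "T_tool_cam" (4x4, takes a point from camera to tool coordinates, whose origin is the TCP and whose axes are the flange's). Camera axes: x right, y down, z forward; pixel columns grow to the right and rows downward; lengths in mm; the calibration is good to about 2 mm. A picture is of the moment at which its call begins: read the wrist's pose just before it. get_calibration takes no time and is no camera call.
- robot.sign_off(): hands the job in; it is judged then, once.
The state is a dict: "time": time; "joint_positions": joint angles; "qd": joint speeds; "effort": joint torques, N m; "position": TCP position; "ee_rot": TCP orientation; "ft_force": force on the tool from outside, world axes, zero at the start; "wrist_torque": the same for the moment, N m; "gripper_width": opening from 0.0 (shut) to 1.0 (fully open); "finger_force": force on a finger pad.
Only numpy, scipy, OpenCV 4.12 (cv2) and the standard library are available. Lean on these libraries where they do the work, as an engineer would, in place of code of your own. Each camera call takes 0.05 s, during which the arm holds its last target. There are 200 camera calls.

## Task

Draw the yellow pusher stick up out of the tool holder and use it to slide the black carrier with the green circuit board along the bench until its long far edge lies flush against the aluminium rail; never touch the carrier with the gripper, and do not shift the loose transformer resting on the board. Then stand the stick back in the empty compartment of the holder and let go, leaving the other tools in the holder and the dishes of parts alone.

Things in the scene. Friction and masses are not known exactly. Their poses are not given: they have to be found in the camera images.
- stick: Yellow square pusher stick, 18 x 18 x 180 mm, 60 g, lowest 30 mm black rubber. It stands upright and loose in one of the three holder compartments (which one varies), faces parallel to the holder's sides. Origin: centre of its underside; z runs up along the stick.
- holder: Grey tool block fixed to the bench, 56 (x) x 156 (y) x 80 mm high, with three square 36 x 36 mm compartments open at the top, in a row along its y axis at y = -50, 0, +50 mm; their floors lie 6 mm above the bench. Origin: centre of its underside; z up. The stick protrudes 106 mm above it, the other tools 46 and 56 mm: lift the stick well clear of them before moving sideways.
- rail: Straight aluminium stop rail fixed to the bench, 20 (x) x 260 (y) x 16 mm high. Origin: centre of its underside; x points across it, away from the robot; y along it, to the robot's left. Its stop face is the near long face, at x = -10 mm; the carrier lies on that side.
- carrier: Black carrier, green circuit board in its top, 100 (x) x 160 (y) x 14 mm high, about 350 g, loose on the bench, askew, short of the rail. It slides under 2 to 5 N. Pushed mid near edge it swings against the rail; if an end stays open, push again nearer that end. Origin: centre of its underside; x points to the long edge that must meet the rail, y along its long side, z up.
- corner_left (a point): Corner of the carrier at the +y end of its long far edge (x = +50, y = +80 mm in the carrier's frame, 7 mm up). Flush means that both corners lie at the rail's stop face.
- corner_right (a point): Corner of the carrier at the -y end of its long far edge (x = +50, y = -80 mm in the carrier's frame, 7 mm up).
- spot (a point): Place of the transformer on the carrier's top face (x = 0, y = -25, z = 14 mm in the carrier's frame).
- transformer: Dark steel transformer with a yellow winding, 36 x 40 x 30 mm, about 90 g, resting loose on the circuit board (not soldered). Origin: centre of its underside, at the start on point spot.
- marker: White marker with a blue cap, 22 mm thick, 120 mm long, standing loose in another compartment of the holder; leave alone. Origin: centre of its underside.
- brush: Brush with a wooden handle, 23 mm thick, 130 mm long, standing head down in the third compartment; leave alone. Origin: centre of its underside.
- dish_red: White round dish with red-brown parts, 82 mm across, 26 mm high; leave alone. Origin: centre of its underside.
- dish_grey: White round dish with dark grey parts, 82 mm across, 26 mm high; leave alone. Origin: centre of its underside.
Things that resemble listed ones, but are neither listed nor needed, are in the scene too. There is more than one size of the stick; the job needs the middle-sized.

How it is judged:
By the outcome, as a careful person would: the job done as asked, in the order asked, and still so for the second after the job is handed in, with the robot touching nothing.
It also fails if it takes over 59 s, if anything falls off the work surface, if the arm or the gripper's body presses on something with over 40 N, if the wrist force passes 120 N, or if a joint passes its speed limit or range.

## Working session

There is one attempt and no reset: what is moved stays moved. The work goes in short steps, Python scripts to look and compute and a shell command to move; the robot and the scene stay as the last step left them, time stands still between calls to the robot, and variables do not carry over. Pictures are saved under pics/ and viewed, at most 11 in all, crops included, and the job is handed in when it is done.

```bash
mkdir -p pics; ls; cat > h.py <<'E'
import numpy as np, cv2
from plant import robot
from scipy.spatial.transform import Rotation as Ro
def ray(cal,uv):
    K=np.array(cal['mtx']);d=np.linalg.inv(K)@[uv[0],uv[1],1.];p=d[:2].copy();q=p.copy()
    for _ in range(20): q=p/(1+cal['k1']*(q@q))
    R=np.array(cal['R']);t=np.array(cal['t']);return -R.T@t, R.T@np.array([q[0],q[1],1.])
def at(cal,uv,z):
    o,d=ray(cal,uv);return o+d*(z-o[2])/d[2]
def proj(cal,X):
    c=np.array(cal['R'])@np.array(X,float)+np.array(cal['t']);q=c[:2]/c[2];q=q*(1+cal['k1']*(q@q));K=np.array(cal['mtx']);return (K@[q[0],q[1],1])[:2]
def wcal(obs):
    c=dict(robot.get_calibration('wrist'));T=np.array(c['T_tool_cam']);W=np.eye(4);W[:3,:3]=Ro.from_euler('xyz',obs['ee_rot'],degrees=True).as_matrix();W[:3,3]=obs['position'];C=np.linalg.inv(W@T);c['R']=C[:3,:3];c['t']=C[:3,3];return c
E
python3 - <<'E'
from h import *
o=robot.get_obs();print(o)
for n in ['scene','top']:
    c=robot.get_calibration(n);print(n,-np.array(c['R']).T@np.array(c['t']))
    cv2.imwrite(f'pics/{n}0.png',robot.snapshot(n)[:,:,::-1])
a=cv2.imread('pics/scene0.png');b=cv2.imread('pics/top0.png')
cv2.imwrite('pics/s.png',cv2.resize(a,(800,600)));cv2.imwrite('pics/t.png',cv2.resize(b,(800,600)))
E
```

```text
pics
{'time': 0.0, 'joint_positions': array([72.66371121, 36.05885022,  2.20272868, 86.99695368, -1.54711449,
       57.08530737, -1.14659247]), 'qd': array([-0.05060641, -0.03794688, -0.07442405,  0.05350178,  0.0022617 ,
       -0.0993014 , -0.06832446]), 'effort': array([-5.15023148e-04, -5.63412130e+01,  1.22610569e+00, -1.93450302e+01,
        1.09982575e-02,  1.05996570e-02,  6.32201193e-06]), 'position': array([ 152.34545202, -631.23249906,  230.3845816 ]), 'ee_rot': array([-1.79888583e+02,  1.49378027e-03,  1.35653262e+01]), 'ft_force': array([-1.12318198,  0.22997592,  0.06870468]), 'wrist_torque': array([ 0.00997181, -0.05763451,  0.02353891]), 'finger_force': 0.0, 'gripper_width': 0.999600533643997}
scene [1227.78955417 -511.74582405  769.12582605]
top [ 428.89084188  -61.64485795 1183.05634754]
```

View pics/s.png

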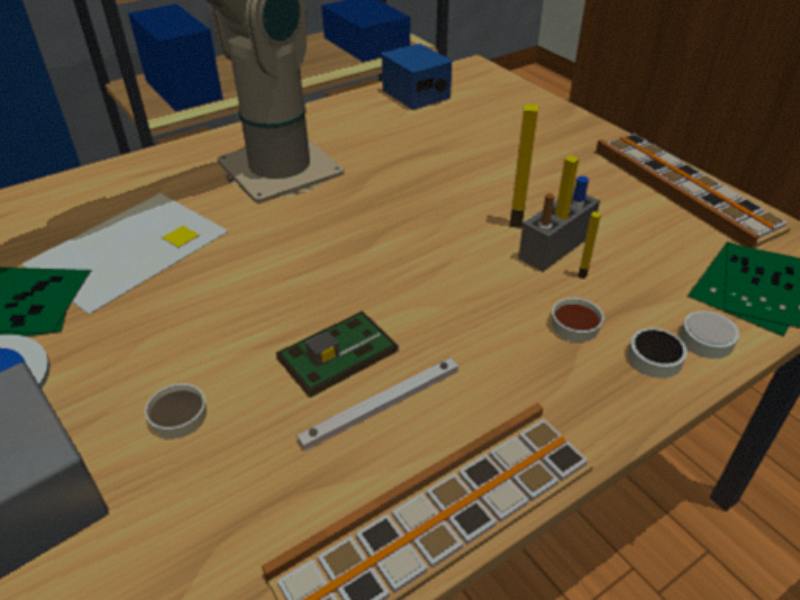

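View pics/t.png

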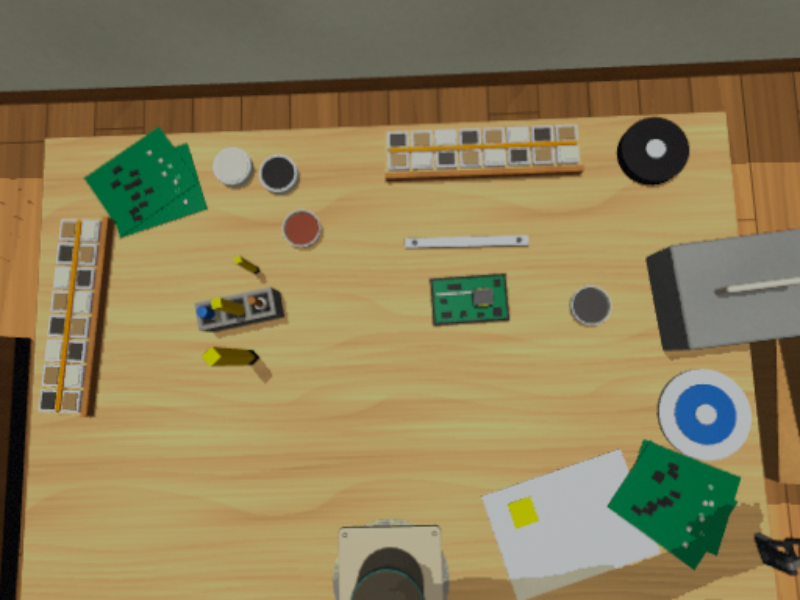

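The scene and top pictures show three stick-like candidates (scene pixels at 800x600):
- a tall yellow stick, free-standing at (524,165)
- a middle stick in the holder at (567,188), between the brush (548,210) and the marker (581,190)
- a short stick, free-standing at (590,245)

The job needs the middle one. In the top view the rail is at (467,242), the carrier at (469,299) and the transformer at (483,297).

```bash
python3 - <<'E'
from h import *
a=cv2.imread('pics/scene0.png');b=cv2.imread('pics/top0.png')
def crop(im,x,y,w,h): return cv2.resize(im[y:y+h,x:x+w],(400,300),interpolation=cv2.INTER_CUBIC)
# scene holder 320..400,60..; 
A=crop(a,310,60,88,132);A=cv2.resize(a[62:192,318:398],(369,600),interpolation=cv2.INTER_CUBIC)
B=cv2.resize(b[155:245,115:195],(430,484),interpolation=cv2.INTER_CUBIC)
P=np.zeros((600,800,3),np.uint8);P[:,:369]=A;P[:484,369:799]=B
cv2.imwrite('pics/c1.png',P)
# sat yellow components
for n,im in (('scene',a),('top',b)):
    hsv=cv2.cvtColor(im,cv2.COLOR_BGR2HSV);m=cv2.inRange(hsv,(24,190,60),(34,255,255))
    k,l,s,c=cv2.connectedComponentsWithStats(m)
    print(n,[(tuple(int(v) for v in s[i])) for i in range(1,k) if s[i][4]>8])
c=robot.get_calibration('top');
# carrier by colour: dark/green ; rail: bright grey
hsv=cv2.cvtColor(b,cv2.COLOR_BGR2HSV)
reg=np.zeros(b.shape[:2],np.uint8);reg[170:212,268:332]=255
wood=cv2.inRange(hsv,(8,90,110),(24,255,255))
m=cv2.bitwise_and(reg,255-wood);m=cv2.morphologyEx(m,cv2.MORPH_OPEN,np.ones((3,3)))
cs=max(cv2.findContours(m,0,2)[0],key=cv2.contourArea);r=cv2.minAreaRect(cs);print(r)
bx=cv2.boxPoints(r);print(np.array([at(c,p,10) for p in bx]).round(1))
reg[:]=0;reg[146:164,252:345]=255
m=cv2.bitwise_and(reg,cv2.inRange(hsv,(0,0,110),(180,75,255)))
cs=max(cv2.findContours(m,0,2)[0],key=cv2.contourArea);r=cv2.minAreaRect(cs);print(r)
print(np.array([at(c,p,16) for p in cv2.boxPoints(r)]).round(1))
E
```

```text
scene [(328, 67, 17, 68, 390), (356, 99, 14, 41, 197), (372, 135, 13, 37, 132), (105, 145, 22, 13, 147), (206, 222, 8, 8, 27)]
top [(150, 164, 14, 10, 46), (135, 191, 9, 7, 52), (144, 193, 13, 9, 47), (129, 222, 33, 12, 220), (325, 318, 19, 20, 237)]
((296.0482177734375, 191.67514038085938), (30.564983367919922, 57.140132904052734), 85.91438293457031)
[[ 601.3  -71.1   10. ]
 [ 608.8 -258.8   10. ]
 [ 508.3 -260.7   10. ]
 [ 500.4  -75.    10. ]]
((298.48687744140625, 153.975341796875), (6.822867393493652, 79.15025329589844), 88.56790161132812)
[[ 691.4  -48.6   16. ]
 [ 689.  -309.4   16. ]
 [ 666.1 -308.7   16. ]
 [ 668.4  -48.5   16. ]]
```

View pics/c1.png

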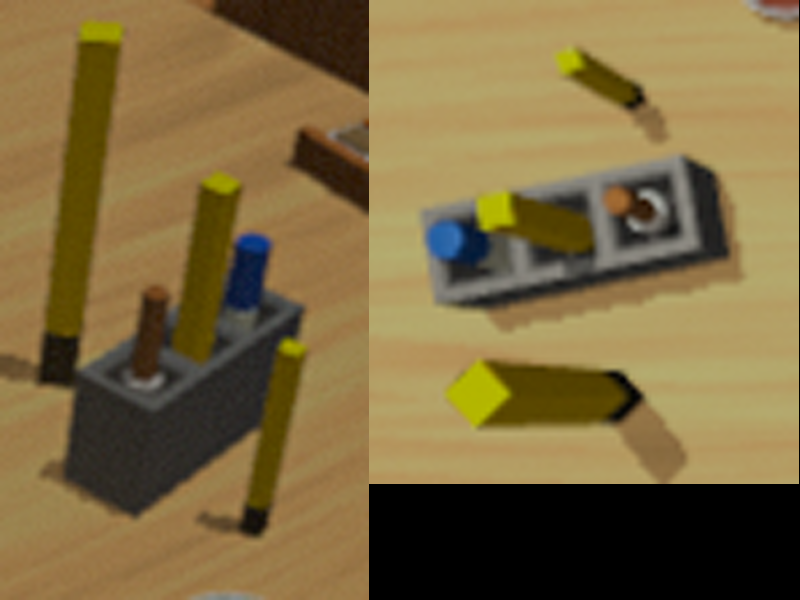

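The middle stick stands in the middle compartment, its top at (496,211) in the crop. The brush is in the -y compartment and the marker in the +y one. The tall stick is on the robot's side of the holder, the short one on the far side.

```bash
python3 - <<'E'
from h import *
a=cv2.imread('pics/scene0.png');b=cv2.imread('pics/top0.png')
c=robot.get_calibration('top');s=robot.get_calibration('scene')
fb=lambda u,v:((u-369)/5.375+115-.4,v/5.375+155-.4)
fa=lambda u,v:(u/4.6125+318-.4,v/4.6154+62-.4)
def tri(p,q):
    o1,d1=ray(c,p);o2,d2=ray(s,q);M=np.stack([d1,-d2],1);t=np.linalg.lstsq(M,o2-o1,rcond=None)[0]
    x,y=o1+t[0]*d1,o2+t[1]*d2;return (x+y)/2,np.linalg.norm(x-y)
print('stick',tri(fb(496,211),fa(221,184)), at(c,fb(496,211),186),at(s,fa(221,184),186))
print('tall',tri(fb(479,393),fa(101,33)),'base',at(c,fb(622,397),0))
print('short',tri(fb(569,61),fa(292,347)),'base',at(c,fb(635,98),0))
print('marker',tri(fb(450,242),fa(254,243)),'brush',tri(fb(618,201),fa(155,292)))
print('holder top',[at(c,fb(*p),80)[:2].round(1) for p in((421,212),(684,157),(700,243),(437,302))])
print('holder scene',[at(s,fa(*p),80)[:2].round(1) for p in((75,376),(151,408),(303,308))])
hsv=cv2.cvtColor(b,cv2.COLOR_BGR2HSV)
reg=np.zeros(b.shape[:2],np.uint8);reg[165:215,262:340]=255
m=cv2.bitwise_and(reg,cv2.bitwise_or(cv2.inRange(hsv,(40,60,0),(95,255,255)),cv2.inRange(hsv,(0,0,0),(180,255,60))))
m=cv2.morphologyEx(m,cv2.MORPH_CLOSE,np.ones((5,5)));m=cv2.morphologyEx(m,cv2.MORPH_OPEN,np.ones((5,5)))
r=cv2.minAreaRect(max(cv2.findContours(m,0,2)[0],key=cv2.contourArea));print(r)
print('carrier',np.array([at(c,p,14) for p in cv2.boxPoints(r)]).round(1))
P=np.zeros((600,800,3),np.uint8)
P[:400]=cv2.resize(b[140:220,250:350],(500,400),interpolation=2).repeat(1,0) if 0 else cv2.copyMakeBorder(cv2.resize(b[140:220,250:350],(500,400),interpolation=2),0,0,0,300,0)
P[:200,500:]=cv2.resize(a[190:290,170:300],(300,200),interpolation=2)
cv2.imwrite('pics/c2.png',P)
E
```

```text
stick (array([543.89813183, 294.42449396, 184.30853038]), np.float64(1.929327760977164)) [543.099758   292.99798428 186.        ] [546.07173484 293.24045128 186.        ]
tall (array([447.79212797, 281.13466763, 241.62356161]), np.float64(1.5988866981694358)) base [447.07261372 279.71547011   0.        ]
short (array([632.84652137, 273.04748274, 131.16296839]), np.float64(1.408236655507662)) base [632.87687626 272.3543187    0.        ]
marker (array([534.9945187 , 342.44685558, 124.09192693]), np.float64(4.3560274541357416)) brush (array([552.87627016, 244.12177529, 135.1057279 ]), np.float64(1.5892323415271952))
holder top [array([556. , 374.6]), array([583.4, 221. ]), array([533. , 211.7]), array([503.4, 364.3])]
holder scene [array([534.2, 209.1]), array([583. , 223.9]), array([559.3, 373.7])]
((300.1243591308594, 191.24111938476562), (29.140043258666992, 47.37928771972656), 85.91438293457031)
carrier [[ 600.  -100.6   14. ]
 [ 606.2 -255.6   14. ]
 [ 510.7 -257.5   14. ]
 [ 504.2 -104.1   14. ]]
```

View pics/c2.png

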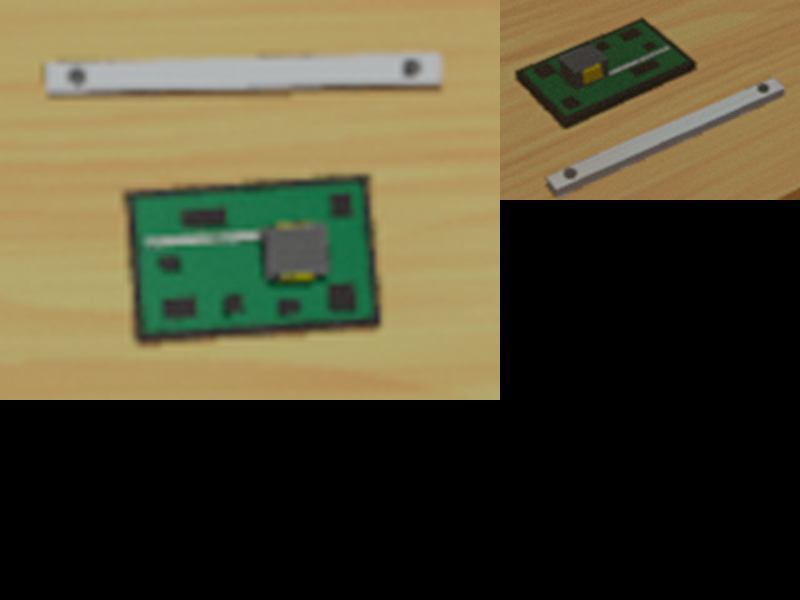

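```bash
cat >> h.py <<'E'
def go(P,yaw,src=None):
    o=src or robot.get_obs();Rm=Ro.from_euler('xyz',[180,0,o['ee_rot'][2]],degrees=True).as_matrix()
    d=Rm.T@(np.array(P,float)-o['position'])/60;t=-((yaw-o['ee_rot'][2]+180)%360-180)
    print('shift',d.round(3),'turn',round(np.radians(t),3),'rows>=',np.linalg.norm(d)*60/62.5, abs(t)/10.7)
E
python3 - <<'E'
from h import *
c=robot.get_calibration('top')
cc=[at(c,(u/5+250-.4,v/5+140-.4),14)[:2] for u,v in((126,191),(369,177),(379,326),(138,340))]
print(np.array(cc).round(1),np.mean(cc,0))
s=robot.get_calibration('scene')
# scene crop scale x 300/130, y 2
sc=[at(s,((u-500)*130/300+170-.3,v/2+190-.3),z)[:2].round(1) for u,v,z in((565,116,14),(694,63,14),(642,19,14),(517,72,14),(548,181,16),(774,79,16))]
print(sc)
go([560,-200,330],100.5)
E
```

```text
[[ 602.   -98.5]
 [ 606.2 -257.8]
 [ 508.3 -259.3]
 [ 503.8 -103. ]] [ 555.06669685 -179.65922601]
[array([ 601.5, -251.8]), array([ 603.4, -100.3]), array([ 505.6, -103.6]), array([ 512.1, -259.3]), array([ 674.3, -308.6]), array([673.6, -48.7])]
shift [ 8.29  -5.394 -1.659] turn -1.517 rows>= 9.627709103724856 8.124329200812882
```

```bash
python3 -m pendant '[1,0,0,-1.0,0, 1,0.6,-0.4,-1.66,-0.2, 1,8.29,-5.39,-1.66,-1.52, 1,8.29,-5.39,-1.66,-1.52, 1,8.29,-5.39,-1.66,-1.52, 1,8.29,-5.39,-1.66,-1.52, 1,8.29,-5.39,-1.66,-1.52, 1,8.29,-5.39,-1.66,-1.52, 1,8.29,-5.39,-1.66,-1.52, 1,8.29,-5.39,-1.66,-1.52, 1,8.29,-5.39,-1.66,-1.52, 1,8.29,-5.39,-1.66,-1.52]'; python3 -c "
from h import *
print(robot.get_obs()['joint_positions'].round(1));go([544,293.5,300],100.5)"
```

```text
time: 1.6
position: [562.6, -195.5, 330.4]
ee_rot: [179.9, -0.2, 101.1]
ft_force: [0.0, -0.2, 0.6]
gripper_width: 0.996
finger_force: 0.0
[ 32.3  27.8 -24.8  87.7  12.   67.3  16.4]
shift [8.056 1.268 0.506] turn 0.011 rows>= 7.8440136692400015 0.05875325198610533
```

```bash
python3 -m pendant '[1,8.06,1.27,0.5,0, 1,8.06,1.27,0.5,0, 1,8.06,1.27,0.5,0, 1,8.06,1.27,0.5,0, 1,8.06,1.27,0.5,0, 1,8.06,1.27,0.5,0, 1,8.06,1.27,0.5,0, 1,8.06,1.27,0.5,0, 1,8.06,1.27,0.5,0, 1,8.06,1.27,0.5,0, 1,8.06,1.27,0.5,0]'; python3 -c "
from h import *
o=robot.get_obs();go([544,293.5,300],100.5);c=wcal(o)
im=robot.snapshot('wrist')[:,:,::-1].copy()
print(-c['R'].T@c['t'])
print([proj(c,p).round() for p in ((544,293.5,186),(447.5,280.5,241),(632.8,272.7,131))])
cv2.imwrite('pics/w1.png',im)"
```

```text
time: 2.98
position: [546.4, 286.0, 300.8]
ee_rot: [-180.0, 0.1, 100.5]
ft_force: [0.7, -1.4, -0.5]
gripper_width: 1.0
finger_force: 0.0
shift [ 0.131 -0.017  0.014] turn -0.001 rows>= 0.12766466170825094 0.0034273796215846353
[533.71439081 359.42557365 443.17026943]
[array([253., 174.]), array([101., 188.]), array([338., 196.])]
```

View pics/w1.png

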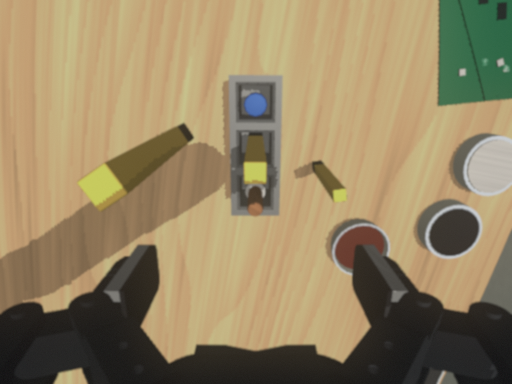

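The wrist view shows the holder along the tool's x axis, with the stick's top face at (255,171), the marker at (255,104) and the brush at (255,205). The tall stick is at (103,186) and the short one at (338,193), both outside the finger path.

```bash
python3 - <<'E'
from h import *
o=robot.get_obs();im=cv2.imread('pics/w1.png');c=wcal(o)
hsv=cv2.cvtColor(im,cv2.COLOR_BGR2HSV)
m=cv2.inRange(hsv,(24,140,165),(34,255,255));m[:,:235]=0;m[:,275:]=0;m[:140]=0;m[200:]=0
ys,xs=np.nonzero(m);print(xs.min(),xs.max(),ys.min(),ys.max(),len(xs))
p=at(c,((xs.min()+xs.max())/2,(ys.min()+ys.max())/2),186);print(p)
print([at(c,q,80).round(1) for q in((229,76),(281,76),(279,214),(232,214))])
go([p[0],p[1],128],100.5)
E
```

```text
245 264 162 182 27
[544.83995097 295.48438838 186.        ]
[array([504.7, 365.4,  80. ]), array([557.8, 375.2,  80. ]), array([586.6, 224.7,  80. ]), array([532.8, 214.7,  80. ])]
shift [1.560e-01 2.000e-03 2.883e+00] turn -0.0 rows>= 2.77165633235506 0.002569892614664874
```

```bash
python3 -m pendant '[1,0,0,0,0,1,0,0,0,0]'; python3 -c "
from h import *
go([544.8,294.8,128],100.5)"
```

```text
time: 3.28
position: [545.9, 287.9, 301.1]
ee_rot: [180.0, 0.0, 100.6]
ft_force: [0.7, 0.4, -0.5]
gripper_width: 1.001
finger_force: 0.0
shift [0.116 0.004 2.884] turn 0.002 rows>= 2.7713346713302083 0.009428269201359259
```

```bash
python3 -m pendant '[1,0.115,0,0,0, 1,0.115,0,1,0, 1,0.115,0,1.8,0, 1,0.115,0,2.4,0, 1,0.115,0,2.88,0, 1,0.115,0,2.88,0, 1,0.115,0,2.88,0]'; python3 -m pendant '[-0.5,0,0,0,0, -1,0,0,0,0, -1,0,0,0,0, -1,0,0,0,0, -1,0,0,0,0, -1,0,0,0,0, -1,0,0,0,0]'
```

```text
time: 4.15
position: [544.9, 296.3, 129.3]
ee_rot: [179.9, -0.1, 100.7]
ft_force: [0.3, 0.2, 1.1]
gripper_width: 1.001
finger_force: 0.0
time: 5.03
position: [544.6, 295.5, 128.5]
ee_rot: [180.0, -0.0, 100.7]
ft_force: [-1.2, -0.5, 4.8]
gripper_width: 0.202
finger_force: 59.1
```

```bash
python3 -m pendant '[-1,0,0,-0.4,0, -1,0,0,-1.1,0, -1,0,0,-1.9,0, -1,0,0,-2.6,0, -1,0,0,-3,0, -1,0,0,-3,0, -1,0,0,-3,0]'; python3 - <<'E'
from h import *
o=robot.get_obs();c=wcal(o);im=robot.snapshot('wrist')[:,:,::-1]
a=robot.snapshot('scene')[:,:,::-1]
P=np.zeros((384,800,3),np.uint8);P[:,:512]=im;P[:384,512:800]=cv2.resize(a[0:192,270:414],(288,384));cv2.imwrite('pics/g1.png',P)
# push plan: carrier near edge mid
go([500-40,-181,310],90)
E
```

```text
time: 5.9
position: [543.7, 294.6, 306.3]
ee_rot: [-179.8, 0.1, 100.7]
ft_force: [-0.5, -0.6, -1.3]
gripper_width: 0.202
finger_force: 58.6
shift [-7.532 -2.836 -0.065] turn 0.186 rows>= 7.726894098828018 0.9962420947315306
```

View pics/g1.png

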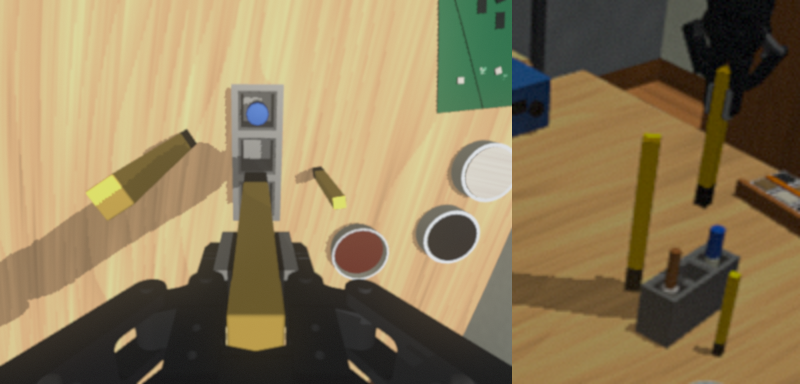

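The stick is held upright, clear of the holder, and the other tools are undisturbed. The middle compartment at (258,150) is empty.

```bash
python3 -m pendant '[-1,-7.53,-2.84,-0.06,0.19, -1,-7.53,-2.84,-0.06,0.19, -1,-7.53,-2.84,-0.06,0.19, -1,-7.53,-2.84,-0.06,0.19, -1,-7.53,-2.84,-0.06,0.19, -1,-7.53,-2.84,-0.06,0.19, -1,-7.53,-2.84,-0.06,0.19, -1,-7.53,-2.84,-0.06,0.19, -1,-7.53,-2.84,-0.06,0.19, -1,-7.53,-2.84,-0.06,0.19, -1,-7.53,-2.84,-0.06,0.19, -1,-7.53,-2.84,-0.06,0.19]';python3 -m pendant '[-1,0,0,0,0]'; python3 - <<'E'
from h import *
go([465,-178,127],89.5)
E
```

```text
time: 7.5
position: [460.7, -179.0, 311.7]
ee_rot: [-180.0, -0.0, 89.9]
ft_force: [0.5, -0.7, -0.9]
gripper_width: 0.2
finger_force: 58.8
time: 7.62
position: [460.6, -179.6, 311.8]
ee_rot: [180.0, 0.0, 89.8]
ft_force: [-0.3, -0.3, -0.7]
gripper_width: 0.203
finger_force: 58.8
shift [0.026 0.073 3.079] turn 0.006 rows>= 2.956935208070367 0.0321872270839158
```

```bash
python3 -m pendant '[-1,0.03,0,0.8,0, -1,0.03,0,1.6,0, -1,0.03,0,2.2,0, -1,0.03,0,2.6,0, -1,0.03,0,2.9,0, -1,0.03,0.07,3.08,0, -1,0.03,0.07,3.08,0, -1,0.03,0.07,3.08,0, -1,0.03,0.07,3.08,0]'; python3 - <<'E'
from h import *
go([496,-178,127],89.5);go([550,-178,127],89.5)
cv2.imwrite('pics/top1.png',robot.snapshot('top')[:,:,::-1])
E
```

```text
time: 8.75
position: [465.1, -178.6, 127.6]
ee_rot: [179.9, 0.0, 89.8]
ft_force: [-0.2, 0.2, -0.5]
gripper_width: 0.202
finger_force: 58.8
shift [0.013 0.515 0.011] turn 0.005 rows>= 0.49450691741049446 0.024115116961705645
shift [0.017 1.415 0.011] turn 0.005 rows>= 1.3583731782548585 0.024115116961705645
```

```bash
python3 -m pendant '[-1,0.01,0.08,0,0, -1,0.01,0.16,0,0, -1,0.01,0.24,0,0, -1,0.01,0.32,0,0, -1,0.01,0.38,0,0, -1,0.01,0.43,0,0, -1,0.01,0.48,0,0, -1,0.01,0.53,0,0, -1,0.01,0.58,0,0, -1,0.01,0.63,0,0, -1,0.01,0.68,0,0, -1,0.01,0.73,0,0]'; python3 -m pendant '[-1,0,0.05,0,0, -1,0,0.10,0,0, -1,0,0.15,0,0, -1,0,0.20,0,0, -1,0,0.25,0,0, -1,0,0.30,0,0, -1,0,0.35,0,0, -1,0,0.40,0,0, -1,0,0.45,0,0, -1,0,0.5,0,0]'; python3 - <<'E'
from h import *
b=robot.snapshot('top')[:,:,::-1];a=robot.snapshot('scene')[:,:,::-1]
cv2.imwrite('pics/top2.png',b);cv2.imwrite('pics/scene2.png',a)
P=np.zeros((400,800,3),np.uint8);P[:,:500]=cv2.resize(b[140:220,250:350],(500,400),interpolation=2);P[:200,500:]=cv2.resize(a[190:290,170:300],(300,200),interpolation=2)
cv2.imwrite('pics/c3.png',P)
E
```

```text
time: 10.3
position: [507.8, -177.8, 126.5]
ee_rot: [-179.9, -0.0, 89.8]
ft_force: [-2.0, 0.2, -1.1]
gripper_width: 0.205
finger_force: 58.8
time: 11.55
position: [538.6, -178.2, 126.9]
ee_rot: [-180.0, 0.0, 89.8]
ft_force: [-1.9, 0.7, -1.8]
gripper_width: 0.2
finger_force: 58.7
```

View pics/c3.png

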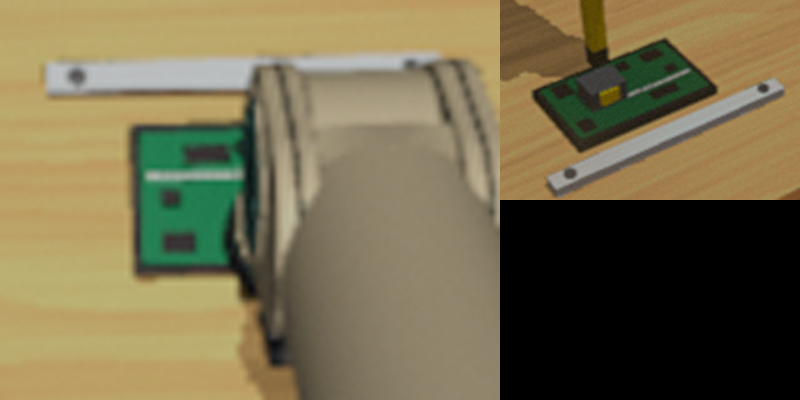

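The carrier has slid forward and swung nearly parallel: its near-left corner is at (135,270) and its far edge at (135,127), against the rail's near edge at row 95. The transformer is still on the board.

```bash
python3 -m pendant '[-1,0,0.05,0,0, -1,0,0.09,0,0, -1,0,0.13,0,0, -1,0,0.17,0,0, -1,0,0.21,0,0, -1,0,0.25,0,0, -1,0,0.28,0,0]'; python3 -m pendant '[-1,0,0.02,0,0, -1,0,0.04,0,0]';python3 -m pendant '[-1,0,0.02,0,0, -1,0,0.04,0,0]'
```

```text
time: 12.52
position: [555.4, -178.2, 126.9]
ee_rot: [-180.0, 0.0, 89.8]
ft_force: [-4.5, -0.3, 2.3]
gripper_width: 0.201
finger_force: 59.2
time: 12.78
position: [557.5, -178.2, 126.9]
ee_rot: [-180.0, 0.0, 89.8]
ft_force: [-4.6, 0.2, 2.4]
gripper_width: 0.203
finger_force: 59.2
time: 13.02
position: [560.2, -178.2, 126.9]
ee_rot: [180.0, -0.0, 89.8]
ft_force: [-4.9, 0.2, 1.4]
gripper_width: 0.199
finger_force: 59.2
```

```bash
python3 -m pendant '[-1,0,0.02,0,0, -1,0,0.04,0,0]';python3 -m pendant '[-1,0,0.02,0,0, -1,0,0.04,0,0]'; python3 - <<'E'
from h import *
b=robot.snapshot('top')[:,:,::-1];a=robot.snapshot('scene')[:,:,::-1]
P=np.zeros((560,800,3),np.uint8);P[:,:]=cv2.resize(a[185:283,165:305],(800,560),interpolation=2)
P[360:,500:]=cv2.resize(b[145:185,260:320],(300,200),interpolation=2)
cv2.imwrite('pics/c4.png',P)
E
```

```text
time: 13.28
position: [561.5, -178.2, 126.8]
ee_rot: [-179.9, -0.0, 89.8]
ft_force: [-6.7, -0.3, 3.2]
gripper_width: 0.201
finger_force: 59.4
time: 13.52
position: [562.2, -178.3, 126.5]
ee_rot: [-179.7, -0.0, 89.7]
ft_force: [-9.7, 0.4, 5.0]
gripper_width: 0.205
finger_force: 59.9
```

View pics/c4.png

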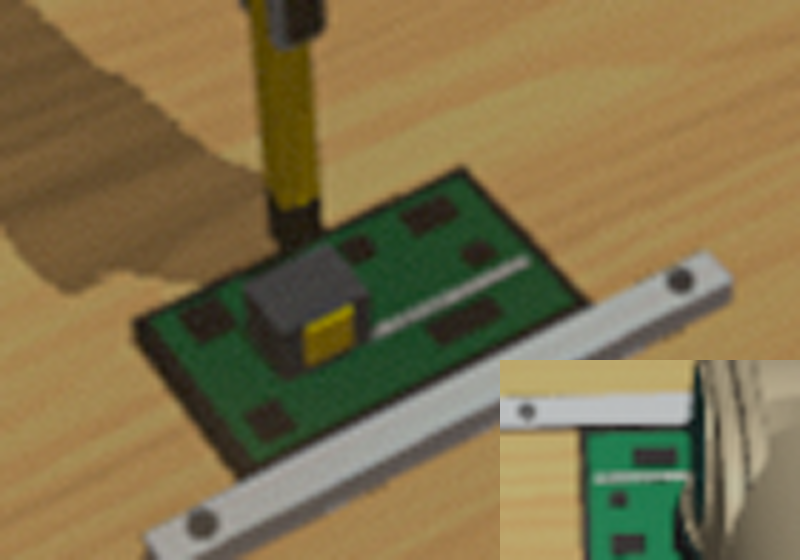

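The carrier's far edge now meets the rail: right corner at (240,475), left corner at (585,300). The force is rising, so I'll seat it a little more.

```bash
python3 -m pendant '[-1,0,0.02,0,0, -1,0,0.04,0,0, -1,0,0.05,0,0]'; python3 -m pendant '[-1,0,0.01,0,0, -1,0,0.02,0,0]'
```

```text
time: 14.0
position: [563.1, -178.4, 126.1]
ee_rot: [-179.4, -0.0, 89.7]
ft_force: [-11.6, -0.5, 7.4]
gripper_width: 0.203
finger_force: 60.6
time: 14.25
position: [563.5, -178.3, 126.0]
ee_rot: [-179.3, -0.0, 89.7]
ft_force: [-12.4, 1.0, 6.8]
gripper_width: 0.202
finger_force: 60.8
```

```bash
python3 -m pendant '[-1,0,-0.1,0,0, -1,0,-0.3,0,0, -1,0,-0.8,0,0, -1,0,-1.4,0,0, -1,0,-1.8,-0.5,0, -1,0,-2,-1.5,0, -1,0,-2,-2.5,0, -1,0,-2,-3,0, -1,0,-2,-3,0, -1,0,-2,-3,0]'; python3 - <<'E'
from h import *
o=robot.get_obs();c=wcal(o);im=robot.snapshot('wrist')[:,:,::-1];a=robot.snapshot('scene')[:,:,::-1];b=robot.snapshot('top')[:,:,::-1]
print([proj(c,p).round() for p in((669,-100,14),(669,-260,14))])
cv2.imwrite('pics/w5.png',im);cv2.imwrite('pics/top5.png',b);cv2.imwrite('pics/scene5.png',a)
P=np.zeros((600,800,3),np.uint8);P[:300,:400]=cv2.resize(im,(400,300));P[:300,400:]=cv2.resize(b[140:200,250:330],(400,300),interpolation=2)
P[300:,:400]=cv2.resize(a[195:285,180:300],(400,300),interpolation=2)
P[300:,400:]=cv2.resize(a[62:192,260:433],(400,300))
cv2.imwrite('pics/c5.png',P)
E
```

```text
time: 15.5
position: [449.4, -177.7, 306.6]
ee_rot: [179.9, 0.0, 89.8]
ft_force: [-0.5, 0.5, -1.5]
gripper_width: 0.207
finger_force: 59.2
[array([427.,  86.]), array([411., 204.])]
```

View pics/c5.png

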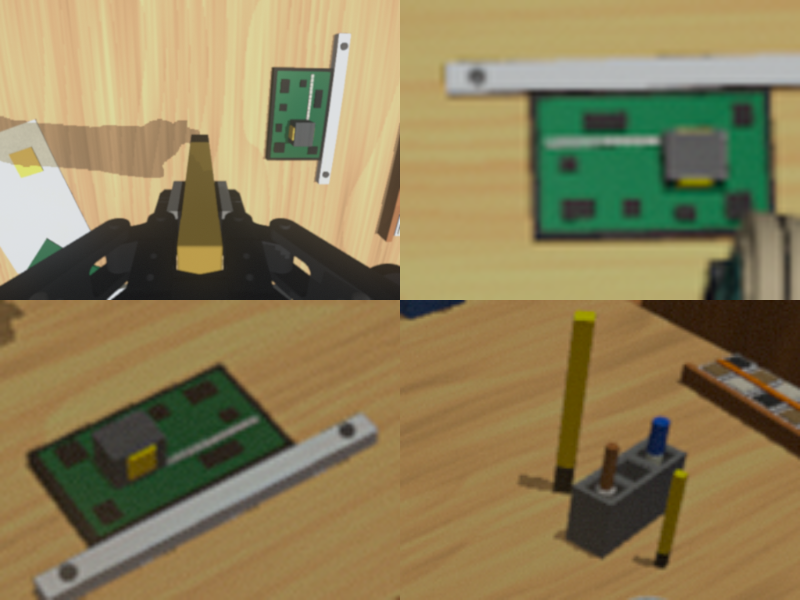

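The top crop (upper right) shows the carrier's far edge against the rail from (530,93) to (770,87), with no wood visible between them. The transformer is still in place and the stick hangs straight. I'll check the end gaps numerically.

```bash
python3 - <<'E'
from h import *
b=cv2.imread('pics/top5.png');c=robot.get_calibration('top')
def cross(f,lev):
    i=np.nonzero((f[:-1]-lev)*(f[1:]-lev)<=0)[0];return i[0]+(f[i[0]]-lev)/(f[i[0]]-f[i[0]+1]) if len(i) else np.nan
for u0 in range(279,322,6):
    col=b[150:200,u0:u0+5].astype(float).mean(1)
    r=col[:,2]; k=int(np.argmax(r[:12]));e1=k+cross(r[k:],110)
    sat=col[:,1]-col[:,2];j=int(e1);e2=j+cross(sat[j:],25)
    # near edge: green -> wood
    n=25+cross(r[25:],110)
    P1=at(c,(u0+2,150+e1),16);P2=at(c,(u0+2,150+e2),14);P3=at(c,(u0+2,150+n),7)
    print(u0,P1[1].round(),'rail',P1[0].round(1),'green',P2[0].round(1),'gap',(P1[0]-P2[0]).round(1),'near',P3[0].round(1))
# transformer position
go([544.8,294.8,310],100.7)
E
```

```text
279 -121.0 rail 669.0 green 665.2 gap 3.7 near 569.2
285 -141.0 rail 668.4 green 664.8 gap 3.6 near 568.7
291 -161.0 rail 667.5 green 664.6 gap 2.9 near 568.6
297 -181.0 rail 667.1 green 664.3 gap 2.8 near 567.9
303 -200.0 rail 667.2 green 664.4 gap 2.8 near 568.0
309 -220.0 rail 667.9 green 664.0 gap 3.8 near 567.4
315 -240.0 rail 668.3 green 664.0 gap 4.3 near 565.1
321 -259.0 rail 667.3 green 644.0 gap 23.3 near 579.9
shift [ 7.878  1.572 -0.071] turn -0.19 rows>= 7.711899393855302 1.0198261517713827
```

The gap is uniform along the rail, so the carrier is flush. Now I return the stick.

```bash
python3 -m pendant '[-1,7.88,1.57,-0.1,-0.19, -1,7.88,1.57,-0.1,-0.19, -1,7.88,1.57,-0.1,-0.19, -1,7.88,1.57,-0.1,-0.19, -1,7.88,1.57,-0.1,-0.19, -1,7.88,1.57,-0.1,-0.19, -1,7.88,1.57,-0.1,-0.19, -1,7.88,1.57,-0.1,-0.19, -1,7.88,1.57,-0.1,-0.19, -1,7.88,1.57,-0.1,-0.19, -1,7.88,1.57,-0.1,-0.19, -1,7.88,1.57,-0.1,-0.19]';python3 -m pendant '[-1,0,0,0,0,-1,0,0,0,0]'; python3 - <<'E'
from h import *
o=robot.get_obs();c=wcal(o);im=robot.snapshot('wrist')[:,:,::-1];a=robot.snapshot('scene')[:,:,::-1];b=robot.snapshot('top')[:,:,::-1]
go([544.8,294.8,130],100.7)
P=np.zeros((480,800,3),np.uint8);P[:384,:512]=im;P[:480,512:800]=cv2.resize(a[0:192,290:405],(288,480),interpolation=2);cv2.imwrite('pics/c6.png',P)
# expected stick bottom (tool-relative) pixel
p=o['position'];print(proj(c,[p[0],p[1],p[2]-122.5]),proj(c,[544.8,294.8,80]))
E
```

```text
time: 17.15
position: [545.5, 293.3, 313.0]
ee_rot: [180.0, 0.0, 100.5]
ft_force: [0.0, 0.3, 0.5]
gripper_width: 0.199
finger_force: 59.2
time: 17.4
position: [545.3, 294.4, 313.1]
ee_rot: [180.0, -0.0, 100.6]
ft_force: [-0.1, 0.5, -0.8]
gripper_width: 0.202
finger_force: 59.2
shift [ 0.004 -0.005  3.05 ] turn -0.001 rows>= 2.928007508505676 0.0044214649969934105
[254.37684939 180.96914487] [254.32199618 154.33054112]
```

View pics/c6.png

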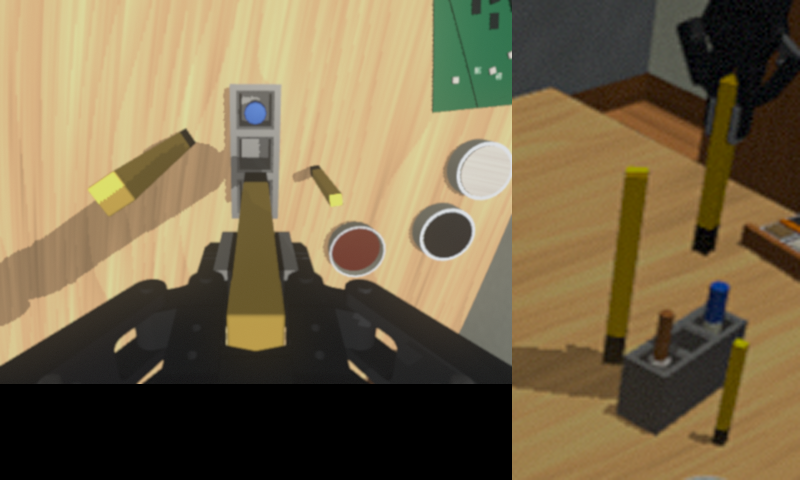

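The stick's tip is at (256,178), the same as just after the lift, so it has not slipped. It is lined up above the empty compartment.

```bash
python3 -m pendant '[-1,0,0,0.8,0, -1,0,0,1.5,0, -1,0,0,2.0,0, -1,0,0,2.4,0, -1,0,0,2.7,0, -1,0,0,2.9,0, -1,0,0,3.0,0, -1,0,0,3.05,0, -1,0,0,3.05,0, -1,0,0,3.05,0]'
```

```text
time: 18.8
position: [545.5, 294.8, 130.5]
ee_rot: [179.9, -0.0, 100.7]
ft_force: [0.0, -0.4, -0.9]
gripper_width: 0.204
finger_force: 59.2
```

```bash
python3 -m pendant '[-1,0,0,0.03,0, -1,0,0,0.04,0, -1,0,0,0.04,0]'; python3 -m pendant '[-0.3,0,0,0,0, 0,0,0,0,0, 0.4,0,0,0,0, 1,0,0,0,0, 1,0,0,0,0, 1,0,0,0,0, 1,0,0,0,0]'; python3 -m pendant '[1,0,0,-0.5,0, 1,0,0,-1.3,0, 1,0,0,-2.2,0, 1,0,0,-3,0, 1,0,0,-3.2,0, 1,0,0,-3.2,0, 1,0,0,-3.2,0]'; python3 - <<'E'
from h import *
im=robot.snapshot('wrist')[:,:,::-1];a=robot.snapshot('scene')[:,:,::-1];b=robot.snapshot('top')[:,:,::-1]
P=np.zeros((560,800,3),np.uint8);P[:300,:400]=cv2.resize(im,(400,300));P[:300,400:]=cv2.resize(a[62:192,260:433],(400,300))
P[300:,:390]=cv2.resize(b[130:220,180:320],(390,260));P[300:,400:]=cv2.resize(a[195:285,170:310],(400,260));cv2.imwrite('pics/c7.png',P)
E
```

```text
time: 19.18
position: [545.5, 294.9, 128.6]
ee_rot: [179.9, -0.0, 100.6]
ft_force: [-0.5, -0.8, 4.3]
gripper_width: 0.204
finger_force: 60.1
time: 20.05
position: [545.2, 294.7, 127.5]
ee_rot: [180.0, -0.0, 100.7]
ft_force: [-1.0, -0.2, -0.1]
gripper_width: 1.001
finger_force: 0.0
time: 20.92
position: [544.4, 293.9, 317.6]
ee_rot: [-179.8, 0.1, 100.7]
ft_force: [0.3, 0.6, -0.5]
gripper_width: 0.995
finger_force: 0.0
```

View pics/c7.png

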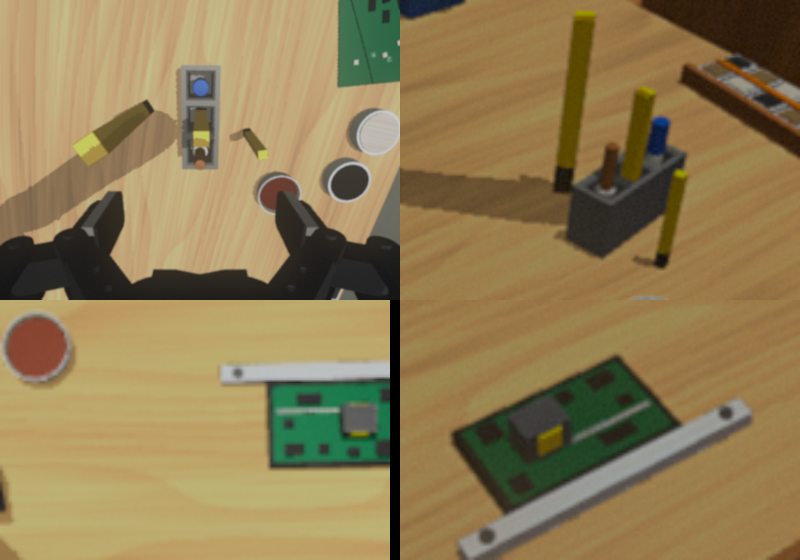

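The stick stands upright in the middle compartment, with its top at (643,95) in the upper-right crop. The other tools and the dishes are undisturbed, the carrier lies against the rail, and the arm is clear.

```bash
python3 -c "
from plant import robot
print(robot.sign_off())"
```

```text
the job is handed in; nothing more can be done
None
```

The job is done and handed in at about 21 s: the carrier lies flush against the rail with the transformer still on it, and the stick stands in the middle compartment of the holder, released.

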